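# Dock a sample bottle in the V of the filtration board

## Robot

A 7-joint arm with a two-finger parallel gripper is mounted at the origin on the work surface. World frame = base frame: x ahead of the robot, y to its left, z up, the work surface at z = 0. Lengths are in m, angles in rad, forces in N, time in s.
With the tool pointing down it reaches from about 0.4 to 0.75 m from the base axis. Payload 19.5 kg.
Tool frame: the origin (TCP) lies on the mounting face of the last link; the fingertips stand 173 mm ahead of it and the grasp point (between the pads) lies r.grip_depth ahead of it (r.grip_depth is the distance from the TCP to the grasp point, in m); y points along the fingers, z is the direction in which the jaws open and shut, and the axes are right-handed (so a half turn about y gives the same grasp; the last joint's range is limited). The gripper opens to 85 mm and grips with 20 to 120 N. Pads are 22 mm wide; open, the fingers measure 114 mm over their backs; the gripper's body (76 mm by 85 mm) begins 54 mm behind the grasp point. The pads swing forward as they close: fully open they stand 13 mm farther back than shut.
Start: joints at [-1.371, 0.707, -0.028, 1.485, 0.022, 0.951, -0.075], TCP at [0.138, 0.558, 0.405] pointing down, gripper open.
Joint ranges: [-2.71, 2.71], [-0.32, 2.16], [-1.57, 1.52], [0, 2.45], [-1.46, 4.6], [0, 2.02], [-2.83, 2.83]. Speed limits (rad/s): [1.89, 1.89, 2.57, 2.57, 3.01, 3.01, 3.01].

## Interface

Orientations are given as [roll, pitch, yaw] about the fixed x, y, z axes, in that order (R = Rz(yaw) Ry(pitch) Rx(roll)).
In Python, from rig import telemetry, optics, r gives the robot as it stands.
- The arm moves only by the shell command python3 -m jog 'ROWS' [FORCE]. ROWS is JSON, a list of rows, each a list of 3 entries, a list of its own where there are three numbers: the opening, from 0 (shut) to 1 (fully open), then the shift along the tool's x, y, z in m, then the turn about the tool's y in degrees. A call has 1 to 5 rows; each row is the pose to reach, as a shift and turn from the pose measured when the call began, along the tool's axes at that moment; what a row does not reach only later rows make up. A row lasts 1/12 s, in which the tool goes at most 41.7 mm and 7.16 degrees, less where a joint would pass 70% of its speed; a pose out of reach is approached as far as the arm can. A call with a gripper value outside its range is refused whole. The fingers move at their own pace and stop on an object; FORCE is the grip in N (left out, the last holds). Time passes only in rows, so rows that repeat a pose let the fingers close. It gives the time, the measured TCP pose, the force and the opening at its end, in the units of the state.
- telemetry.get_obs(): the state, without advancing time (a new reading comes with each control period).
- optics.grab_frame(name): name is "scene" or "top"; returns (picture, depth): 420x560x3 uint8, red, green, blue; 420x560 float32, m along the optical axis (not along the pixel's ray), 0 where there is no reading.
- optics.get_calibration(name): a dict with "fovy" (degrees; the focal length in pixels is half the picture's height over the tangent of half this angle, whatever the lens; pixels are square), "cx", "cy" (the principal point, pixels), "k1" (the pictures are not rectified: a ray, as slopes to the right and down, at radius r is drawn at 1 + k1 r^2 times it, then the intrinsics apply), "R" (3x3) and "t" (3): a world point X has camera coordinates R X + t. Camera axes: x right, y down, z forward; pixel columns grow to the right and rows downward; lengths in m; the calibration is good to about 2 mm. A picture is of the moment at which its call begins. get_calibration takes no time and is no camera call.
- r.hand_in(): hands the job in, once; it reports no verdict.
The state is a dict: "clock": time; "joint_positions": joint angles; "joint_vel": joint speeds; "joint_torque": joint torques, N m; "eef_pos": TCP position; "tcp_rot": TCP orientation; "force": force on the tool from outside, world axes, zero at the start; "wrist_torque": the same for the moment, N m; "grip_width": opening from 0.0 (shut) to 1.0 (fully open).
Only numpy, scipy, OpenCV 4.12 (cv2) and the standard library are available. Lean on these libraries where they do the work, as an engineer would, in place of code of your own. Each camera call takes 0.05 s, during which the arm holds its last target.

## Task

Stand the amber bottle with the orange band upright on the plywood board, in the wide mouth between the two rails and well short of its home, and let go of it there. Then push it from behind into the narrowing rails until it is fully home against both white facings, keep leaning on it with about 8 N for a second so that it beds (pushing with more than 12 N would spoil the rails' setting), and leave it standing there untouched. Do not shift the two other amber bottles.

Things in the scene. Friction and masses are not known exactly. Their poses are not given: they have to be found in the camera images.
- bottle_orange: the bottle to dock: dark amber plastic, orange band round its middle, rigid, about 0.11 to 0.22 kg (hidden). Straight round body 52 mm in diameter from its foot up to 58 mm, short shoulder, cap 38 mm in diameter from 64 to 84 mm height. Origin at the centre of its underside, z up. At the start it stands on the bench in one of three places; which one varies
- bottle_green: another amber bottle of the same shape with a green band, stands on the bench; leave alone. Origin at the centre of its underside
- bottle_pink: another amber bottle of the same shape with a pink band, stands on the bench; leave alone. Origin at the centre of its underside
- board: fixed, waxed plywood board lying on the bench, 190 mm (x) by 230 mm (y), 8 mm thick (top 8 mm above the bench); it and the facings are slick (friction about 0.15). Origin at the centre of its underside. Its x axis points from the wide mouth of the rails (robot's side) to their narrow end; its place and yaw vary
- rail_left: left (+y) of two fixed grey rails on the board, converging to the board's +x: 130 mm long (its x axis, towards the narrow end), 12 mm thick, 60 mm high, blue stripe on top. Origin on the board's top at mid-length, in the plane of the grey inner face; the bottle lies to its -y. A white facing strip, 4 mm thick, stands before this face on studs; the bottle touches the strip. Two clamp feet stick out 33 mm outside
- rail_right: right (-y) rail, mirror image of rail_left; the bottle lies to its +y. Rail places (by 5 mm) and angles (32 to 38 degrees to the board's x) vary. Each facing's white surface stands 4 to 16 mm before the grey face, set by hand and NOT measured, so home (the bottle touching both, its axis 30 to 42 mm from each grey face) must be found by feel. Nothing gives under 15 N

How it is judged:
On the way, in this order (a step that is already met when the one before it is completed fails the run):
1. the orange-banded bottle stands upright and released on the board between the rails, still more than 5 mm clear of at least one of them (z of bottle_orange in the frame of board between 0.006 and 0.012 m and angle between bottle_orange's own z axis and vertical below 0.08 rad and x of bottle_orange in the frame of board between -0.095 and 0.045 m and y of bottle_orange in the frame of rail_left below -0.028 m and y of bottle_orange in the frame of rail_right above 0.028 m and (y of bottle_orange in the frame of rail_left below -0.047 m or y of bottle_orange in the frame of rail_right above 0.047 m) and contact force between the fingers and bottle_orange below 0.1 N and linear speed of bottle_orange below 0.03 m/s), for 0.2 s.
2. the bottle is pressed home: upright, touching both rails with more than 2.5 N on each, without a break for half a second (contact force between bottle_orange and rail_left above 2.5 N and contact force between bottle_orange and rail_right above 2.5 N and angle between bottle_orange's own z axis and vertical below 0.08 rad), for 0.5 s.
At the end, for the whole second after the job is handed in: the orange-banded bottle stands upright (within 0.05 rad) and still on the board where it was pressed home, its axis no more than 44 mm from the grey inner face of each rail (2 mm beyond the farthest home) (y of bottle_orange in the frame of rail_left above -0.044 m and y of bottle_orange in the frame of rail_right below 0.044 m and z of bottle_orange in the frame of board between 0.006 and 0.011 m and angle between bottle_orange's own z axis and vertical below 0.05 rad and linear speed of bottle_orange below 0.01 m/s); the robot touches nothing.
It fails at once if a rail takes more than 12 N from the bottle (contact force between bottle_orange and rail_left above 12 N or contact force between bottle_orange and rail_right above 12 N).
It fails at once if the bottle is tipped over (angle between bottle_orange's own z axis and vertical above 0.6 rad).
It fails at once if another bottle is moved by more than 15 mm (distance of any of bottle_green, bottle_pink from where it was at the start of the episode above 0.015 m).
It also fails if it takes over 72 s, if anything falls off the work surface, if the arm or the gripper's body presses on something with over 40 N, if the wrist force passes 120 N, or if a joint passes its speed limit or range.

## Working session

There is one attempt and no reset: what is moved stays moved. The work goes in short steps, Python scripts to look and compute and a shell command to move; the robot and the scene stay as the last step left them, time stands still between calls to the robot, and variables do not carry over. Pictures are saved under pics/ and viewed, and the job is handed in when it is done.

```bash
ls; mkdir -p pics
python3 - <<'E'
from rig import telemetry, optics, r
import cv2,numpy as np
print(telemetry.get_obs(), r.grip_depth)
for n in ("scene","top"):
    p,d=optics.grab_frame(n); cv2.imwrite(f"pics/{n}0.png",p[:,:,::-1]); np.savez(f"{n}0.npz",p=p,d=d)
    print(n,optics.get_calibration(n))
E
```

```text
pics
{'clock': 0.0, 'joint_positions': array([-1.37074519,  0.70707801, -0.02764069,  1.4849895 ,  0.0219897 ,
        0.95087706, -0.07551194]), 'joint_vel': array([ 0.00052906, -0.00038897,  0.00155519,  0.00066773, -0.00229944,
        0.00024537, -0.00202923]), 'joint_torque': array([-1.40905500e-03, -8.83216238e+01,  1.23406559e+00, -2.36185634e+01,
        1.68198568e-02,  6.16853416e-03, -1.10006664e-05]), 'eef_pos': array([0.13762498, 0.5582142 , 0.40424373]), 'tcp_rot': array([-1.57184656e+00, -8.85182929e-06, -2.41751097e-01]), 'force': array([ 0.03556102, -1.07840353,  0.67092593]), 'wrist_torque': array([0.01796959, 0.0235178 , 0.00273908]), 'grip_width': 0.9986174084473761} 0.1547
scene {'fovy': 47.503944620303265, 'cx': 282.1693787285897, 'cy': 218.8488535555149, 'k1': 0.0326286572295333, 'R': array([[ 0.60030793,  0.79968684, -0.01146052],
       [ 0.51782899, -0.39956397, -0.7564402 ],
       [-0.60949448,  0.44816246, -0.65396245]]), 't': array([-0.38194263, -0.19037392,  1.16395256])}
top {'fovy': 53.90785857620037, 'cx': 276.0902328830554, 'cy': 206.49377983472544, 'k1': -0.019863226663308677, 'R': array([[ 0.01121372, -0.99983819,  0.01406543],
       [-0.99146656, -0.01294465, -0.12971699],
       [ 0.12987807, -0.0124908 , -0.99145129]]), 't': array([0.07326938, 0.52052856, 0.73342792])}
```

View pics/scene0.png

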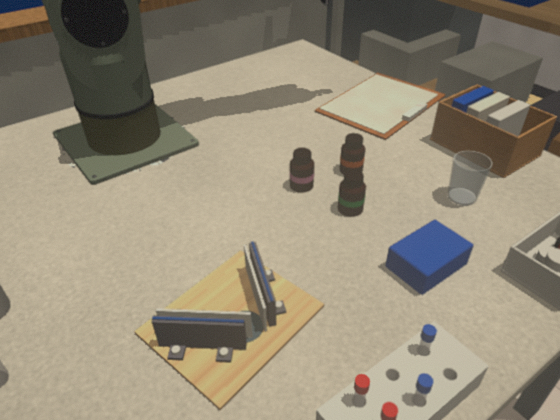

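View pics/top0.png

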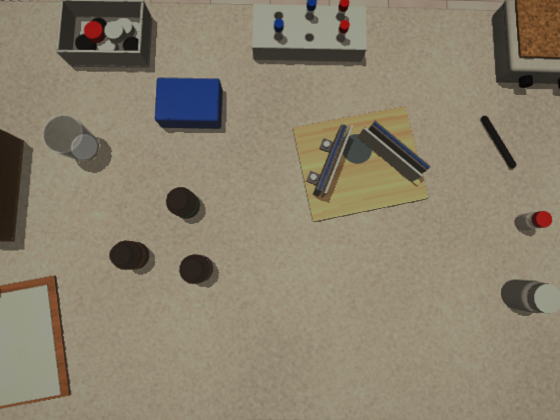

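```bash
cat > h.py <<'E'
import numpy as np,cv2
from rig import telemetry, optics, r
def K(c):
    f=210/np.tan(np.radians(c['fovy'])/2); return f
def rays(n,uv):
    c=optics.get_calibration(n); f=K(c)
    d=(np.asarray(uv,float)-[c['cx'],c['cy']])/f
    s=d.copy()
    for _ in range(20): s=d/(1+c['k1']*(s**2).sum(-1,keepdims=True))
    return np.concatenate([s,np.ones(s.shape[:-1]+(1,))],-1)
def onplane(n,uv,z):
    c=optics.get_calibration(n); R,t=c['R'],c['t']; v=rays(n,uv)@R; o=-R.T@t
    return o+v*((z-o[2])/v[...,2])[...,None]
def cloud(n,d):
    c=optics.get_calibration(n); u,v=np.meshgrid(np.arange(560),np.arange(420))
    X=rays(n,np.stack([u,v],-1))*d[...,None]
    return (X-c['t'])@c['R']
def proj(n,X):
    c=optics.get_calibration(n); Y=np.asarray(X)@c['R'].T+c['t']; s=Y[...,:2]/Y[...,2:]
    s=s*(1+c['k1']*(s**2).sum(-1,keepdims=True)); return s*K(c)+[c['cx'],c['cy']]
E
python3 - <<'E'
from h import *
for n in("scene","top"):
    z=np.load(n+"0.npz"); P=cloud(n,z['d']); 
    print(n,"bench z",[P[i,j].round(4) for i,j in [(250,150),(200,230),(300,300)]])
    m=(z['d']>0)&(abs(P[...,2]-.084)<.006)&(P[...,0]>.2)&(P[...,0]<.6)&(P[...,1]>0)&(P[...,1]<.4)
    k,l,st,ce=cv2.connectedComponentsWithStats(m.astype(np.uint8))
    for i in range(1,k):
        if st[i,4]>15: 
            Q=P[l==i]; print(ce[i],st[i,4],Q.mean(0).round(4),(Q.min(0)+Q.max(0))/2, np.ptp(Q,axis=0))
p=np.load("top0.npz")['p']; cv2.imwrite("pics/t1.png",cv2.resize(p[95:230,285:435,::-1],None,fx=5,fy=5,interpolation=cv2.INTER_CUBIC)[:600])
p=np.load("scene0.npz")['p']; cv2.imwrite("pics/s1.png",cv2.resize(p[235:405,130:330,::-1],None,fx=3.5,fy=3.5,interpolation=cv2.INTER_CUBIC)[:600])
E
```

```text
scene bench z [array([ 0.3872, -0.1158, -0.0009]), array([ 3.526e-01,  7.840e-02, -3.000e-04]), array([0.6511, 0.025 , 0.0071])]
[353.93103448 138.20689655] 174 [0.4297 0.3443 0.084 ] [0.42699159 0.34670257 0.0831769 ] [0.03775109 0.03787149 0.00990175]
[302.07653061 153.09183673] 196 [0.4069 0.2235 0.0839] [0.40343971 0.2250832  0.08245251] [0.03928141 0.03704199 0.00876022]
[353.56956522 175.49130435] 230 [0.5266 0.2519 0.0839] [0.5256758  0.25372582 0.08267473] [0.03722349 0.03551365 0.00875785]
top bench z [array([0.4371, 0.3183, 0.0016]), array([0.5353, 0.1685, 0.0017]), array([0.3469, 0.0322, 0.0022])]
[177.30585106 198.86170213] 376 [0.524  0.2514 0.0847] [0.52468453 0.25151493 0.0836617 ] [0.0372419  0.03660016 0.01034088]
[120.21130221 254.64373464] 407 [0.4268 0.3447 0.0845] [0.42712006 0.34532951 0.08325387] [0.03579083 0.03712821 0.01041829]
[191.26130653 269.03266332] 398 [0.4041 0.2228 0.0848] [0.40415844 0.22357411 0.08380406] [0.03707547 0.03760032 0.01003018]
```

View pics/t1.png

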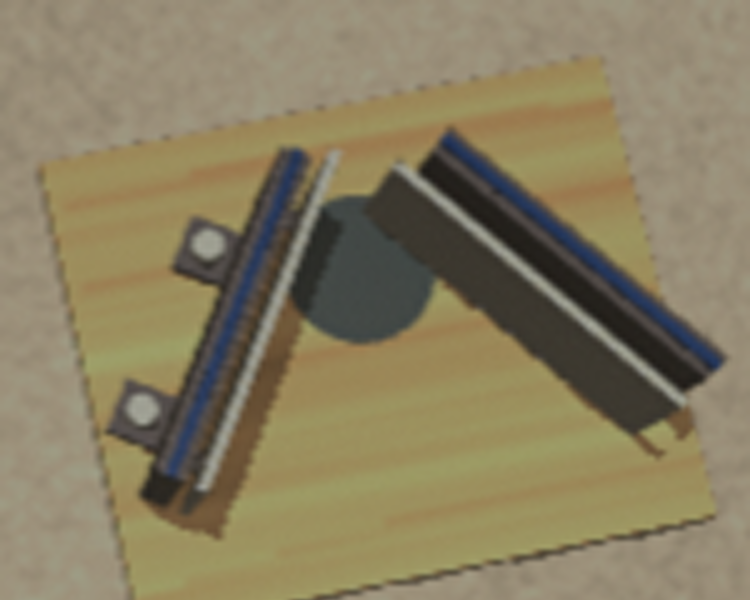

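View pics/s1.png

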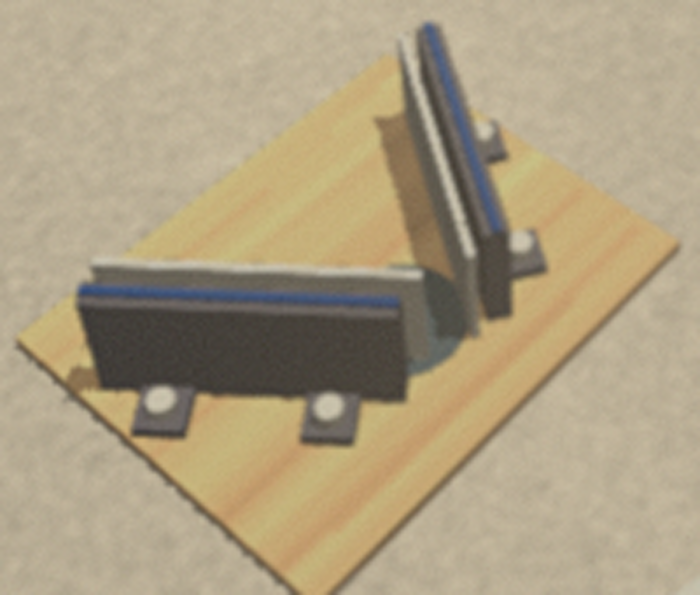

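Run:
```python
from h import *
def T(q): return np.array([285,95])+(np.array(q,float)+.5)/5-.5
def S(q): return np.array([130,235])+(np.array(q,float)+.5)/3.5-.5
b=onplane("top",T([(38,163),(602,57),(715,517),(135,600)]),.008)
print("board",b.round(4)); e=b[1]-b[0]; print("width",np.linalg.norm(e)); print("board yaw from far edge",np.degrees(np.arctan2(-e[0],e[1]))+180, )
e=b[1]-b[2]; print("yaw from side",np.degrees(np.arctan2(e[1],e[0])),np.linalg.norm(e))
bs=onplane("scene",S([(17,343),(680,243),(390,55),(310,595)]),.008); print("scene corners",bs.round(4))
for nm,q,z in [("Lblue",[(172,477),(295,150)],.068),("Rblue",[(720,360),(449,130)],.068),("Lface",[(197,490),(337,150)],.066),("Rface",[(685,403),(398,165)],.066)]:
    a=onplane("top",T(q),z); e=a[1]-a[0]; print(nm,a.round(4)[:,:2].tolist(),np.linalg.norm(e).round(4),np.degrees(np.arctan2(e[1],e[0])))
for nm,q,z in [("Rblue",[(80,290),(398,302)],.068),("Lblue",[(430,25),(497,228)],.068),("Rface",[(95,262),(415,274)],.068),("Lface",[(404,38),(472,250)],.068)]:
    a=onplane("scene",S(q),z); e=a[1]-a[0]; print("scene",nm,a.round(4)[:,:2].tolist(),np.linalg.norm(e).round(4),np.degrees(np.arctan2(e[1],e[0])))
z=np.load("top0.npz"); P=cloud("top",z['d']); 
for y0,x0 in [(150,320),(165,350),(120,345)]: pass
m=(P[...,2]>.055)&(P[...,2]<.08)&(P[...,0]>.45)&(P[...,0]<.75)&(P[...,1]<.05)&(P[...,1]>-.3)
k,l,st,ce=cv2.connectedComponentsWithStats(m.astype(np.uint8))
for i in range(1,k):
    if st[i,4]>20: Q=P[l==i]; print(ce[i],st[i,4],np.percentile(Q[:,2],[50,90]))
```

```text
board [[ 0.6809  0.0493  0.008 ]
 [ 0.7287 -0.176   0.008 ]
 [ 0.5434 -0.2144  0.008 ]
 [ 0.5081  0.011   0.008 ]]
width 0.23026367941222486
board yaw from far edge 11.97591851086608
yaw from side 11.709873734370754 0.18929197322240085
scene corners [[ 0.548  -0.2142  0.008 ]
 [ 0.6815  0.0498  0.008 ]
 [ 0.4978  0.0114  0.008 ]
 [ 0.7244 -0.1727  0.008 ]]
Lblue [[0.5458, 0.0038], [0.6675, -0.0416]] 0.1299 -20.431312895472885
Rblue [[0.5915, -0.1952], [0.6761, -0.0983]] 0.1286 48.86844852641285
Lface [[0.5415, -0.0054], [0.6685, -0.0574]] 0.1372 -22.265487483844797
Rface [[0.5759, -0.1826], [0.6632, -0.0798]] 0.1349 49.66843044199386
scene Rblue [[0.5879, -0.1914], [0.671, -0.093]] 0.1287 49.807242022685244
scene Lblue [[0.546, 0.0073], [0.6645, -0.0395]] 0.1275 -21.539855040908606
scene Rface [[0.5786, -0.1804], [0.6636, -0.0799]] 0.1316 49.78307864115604
scene Lface [[0.5458, -0.0073], [0.6676, -0.0544]] 0.1306 -21.147108196017946
[399.1918429  146.30513595] 662 [0.06884409 0.07170488]
[331.25462012 158.24229979] 487 [0.06949457 0.07162842]
[338.29100529 159.27513228] 189 [0.06647308 0.06847627]
[391.63081395 152.0872093 ] 344 [0.06544698 0.06809848]
```

Scene picture: the orange band is on the bottle at about (352,155), green at (351,195) and pink at (302,172). The rails and dark home mark are at about (240,300). By the cap centroids, orange stands at about (0.427, 0.345). My estimate for home is about (0.634, -0.072), bisector at about 14°.

```bash
cat > go.py <<'E'
import sys
from h import *
# target grasp-point x y z yaw(deg)
o=telemetry.get_obs(); from scipy.spatial.transform import Rotation as Ro
R=Ro.from_euler('xyz',o['tcp_rot']).as_matrix(); p=o['eef_pos']; g=p+R[:,1]*r.grip_depth
yaw=np.degrees(np.arctan2(R[1,0],R[0,0]))
print("t",round(o['clock'],2),"gp",g.round(4),"yaw",yaw.round(2),"F",o['force'].round(2),"grip",round(o['grip_width'],3),"tilt",R[2].round(3))
if len(sys.argv)>1:
    a=list(map(float,sys.argv[1:])); print("shift",(R.T@(np.array(a[:3])-g)).round(4), "turn",-(a[3]-yaw) if len(a)>3 else "")
E
python3 go.py .427 .3455 .23
```

```text
t 0.1 gp [0.1376 0.5581 0.2496] yaw -13.85 F [ 0.23 -0.44  0.61] grip 0.999 tilt [ 0.    -1.    -0.001]
shift [ 0.3319  0.0197 -0.1371] turn
```

```bash
python3 -m jog '[[1,[0.037,0,-0.015],0],[1,[0.074,0,-0.030],0],[1,[0.111,0,-0.045],0],[1,[0.148,0,-0.06],0],[1,[0.185,0,-0.076],0]]' 40;  python3 -m jog '[[1,[0.037,0,-0.015],0],[1,[0.074,0.01,-0.030],0],[1,[0.111,0.02,-0.045],0],[1,[0.147,0.02,-0.061],0],[1,[0.147,0.02,-0.061],0]]'; python3 go.py .427 .3455 .042
```

```text
clock: 0.52
eef_pos: [0.3003, 0.4388, 0.4042]
tcp_rot: [-1.572, 0.0, -0.242]
force: [0.5, -0.0, 0.9]
grip_width: 0.999
clock: 0.93
eef_pos: [0.4339, 0.3388, 0.3835]
tcp_rot: [-1.575, -0.003, -0.25]
force: [1.4, -0.5, 0.6]
grip_width: 1.001
t 0.93 gp [0.4341 0.3381 0.2288] yaw -14.34 F [ 1.36 -0.54  0.56] grip 1.001 tilt [ 0.003 -1.    -0.004]
shift [-0.0092  0.1868  0.0063] turn
```

```bash
python3 -m jog '[[1,[-0.009,0.02,0.006],0],[1,[-0.009,0.05,0.006],0],[1,[-0.009,0.08,0.006],0],[1,[-0.009,0.08,0.006],0],[1,[-0.009,0.08,0.006],0]]'; python3 go.py .427 .3455 .042
```

```text
clock: 1.35
eef_pos: [0.4267, 0.3465, 0.3032]
tcp_rot: [-1.577, -0.001, -0.25]
force: [0.2, 0.1, 1.2]
grip_width: 1.0
t 1.35 gp [0.4267 0.3455 0.1485] yaw -14.34 F [0.22 0.13 1.22] grip 1.0 tilt [ 0.001 -1.    -0.006]
shift [0.0002 0.1065 0.0007] turn
```

```bash
python3 -m jog '[[1,[0,0.025,0],0],[1,[0,0.05,0],0],[1,[0,0.08,0],0],[1,[0,0.106,0],0],[1,[0,0.106,0],0]]'; python3 go.py .427 .3455 .042; python3 -m jog '[[0.5,[0,0,0],0],[0.3,[0,0,0],0],[0,[0,0,0],0],[0,[0,0,0],0],[0,[0,0,0],0]]' 40;python3 -m jog '[[0,[0,0,0],0],[0,[0,0,0],0],[0,[0,0,0],0],[0,[0,0,0],0],[0,[0,0,0],0]]'; python3 go.py .427 .3455 .042
```

```text
clock: 1.77
eef_pos: [0.4264, 0.3457, 0.1953]
tcp_rot: [-1.58, 0.0, -0.25]
force: [-0.4, -0.6, 0.3]
grip_width: 0.998
t 1.77 gp [0.426  0.3444 0.0406] yaw -14.33 F [-0.38 -0.55  0.32] grip 0.998 tilt [-0.    -1.    -0.009]
shift [ 0.0007 -0.0014  0.0013] turn 
clock: 2.18
eef_pos: [0.4269, 0.3461, 0.1975]
tcp_rot: [-1.577, -0.001, -0.25]
force: [-1.3, -0.4, 14.7]
grip_width: 0.598
clock: 2.6
eef_pos: [0.4269, 0.3461, 0.1977]
tcp_rot: [-1.577, -0.002, -0.25]
force: [-0.3, 0.4, -2.5]
grip_width: 0.6
t 2.6 gp [0.4269 0.3451 0.043 ] yaw -14.33 F [-0.32  0.4  -2.5 ] grip 0.6 tilt [ 0.002 -1.    -0.006]
shift [0.     0.001  0.0004] turn
```

```bash
python3 -m jog '[[0,[0,-0.02,0],0],[0,[0,-0.05,0],0],[0,[0,-0.085,0],0],[0,[0,-0.12,0],0],[0,[0,-0.12,0],0]]'; python3 go.py .576 -.087 .16 14.2
```

```text
clock: 3.02
eef_pos: [0.4275, 0.3473, 0.3233]
tcp_rot: [-1.571, -0.006, -0.25]
force: [0.3, 0.2, -0.6]
grip_width: 0.596
t 3.02 gp [0.4283 0.347  0.1686] yaw -14.35 F [ 0.35  0.17 -0.61] grip 0.596 tilt [ 0.006 -1.    -0.   ]
shift [ 0.2506  0.0101 -0.3839] turn -28.5504894405697
```

```bash
python3 -m jog '[[0,[0.01,0,-0.015],-2],[0,[0.03,0,-0.045],-4],[0,[0.048,0,-0.075],-6],[0,[0.067,0,-0.105],-8],[0,[0.086,0,-0.135],-10]]'; python3 go.py .576 -.087 .16 14.2
```

```text
clock: 3.43
eef_pos: [0.4775, 0.1936, 0.3238]
tcp_rot: [-1.572, -0.005, -0.074]
force: [0.6, -0.1, -1.3]
grip_width: 0.598
t 3.43 gp [0.4783 0.1934 0.1691] yaw -4.23 F [ 0.56 -0.07 -1.31] grip 0.598 tilt [ 0.005 -1.    -0.001]
shift [ 0.118   0.0101 -0.2724] turn -18.42999286014161
```

```bash
python3 -m jog '[[0,[0.014,0,-0.034],-3],[0,[0.028,0,-0.068],-6],[0,[0.043,0,-0.1],-9],[0,[0.058,0,-0.135],-12],[0,[0.072,0,-0.165],-14]]'; python3 go.py .576 -.087 .16 14.2
```

```text
clock: 3.85
eef_pos: [0.5375, 0.0212, 0.3244]
tcp_rot: [-1.574, -0.005, 0.172]
force: [0.2, -0.4, -2.1]
grip_width: 0.595
t 3.85 gp [0.5383 0.0208 0.1697] yaw 9.88 F [ 0.22 -0.36 -2.11] grip 0.595 tilt [ 0.005 -1.    -0.003]
shift [ 0.0186  0.0102 -0.1126] turn -4.322041782358573
```

```bash
python3 -m jog '[[0,[0.005,0,-0.03],-2],[0,[0.01,0,-0.06],-4],[0,[0.0185,0,-0.09],-4.3],[0,[0.0185,0,-0.113],-4.3],[0,[0.0185,0,-0.113],-4.3]]';python3 -m jog '[[0,[0,0,0],0],[0,[0,0,0],0],[0,[0,0,0],0]]'; python3 go.py .576 -.087 .052 14.2
python3 - <<'E'
from h import *
for n in ("scene","top"):
    p,d=optics.grab_frame(n); cv2.imwrite(f"pics/{n}1.png",p[:,:,::-1])
E
```

```text
clock: 4.27
eef_pos: [0.5753, -0.0921, 0.3243]
tcp_rot: [-1.577, -0.003, 0.242]
force: [-0.2, -1.2, -1.2]
grip_width: 0.602
clock: 4.52
eef_pos: [0.5752, -0.0915, 0.3243]
tcp_rot: [-1.576, -0.003, 0.242]
force: [-0.3, 0.6, -1.2]
grip_width: 0.596
t 4.52 gp [ 0.5759 -0.0922  0.1696] yaw 13.89 F [-0.31  0.57 -1.17] grip 0.596 tilt [ 0.003 -1.    -0.006]
shift [0.001  0.1176 0.0057] turn -0.3133284349111616
```

View pics/scene1.png

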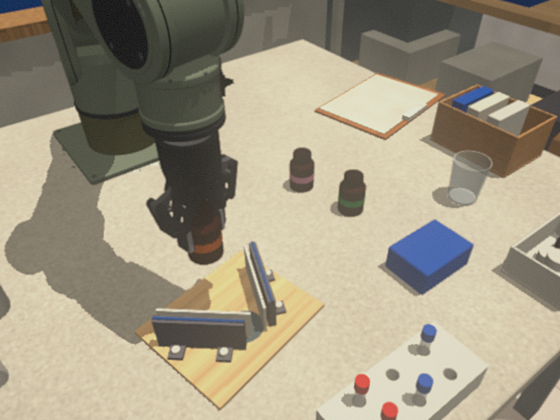

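View pics/top1.png

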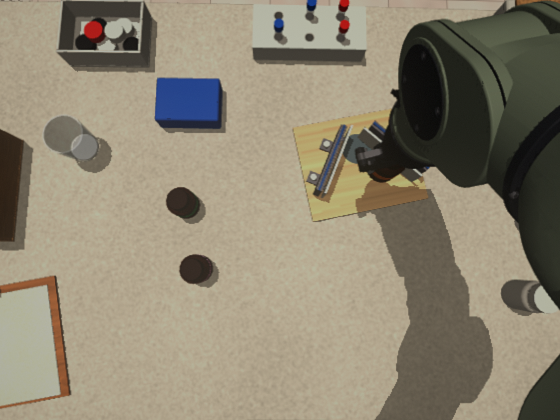

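The bottle, held upright with its orange band showing at (205,240) in the scene view, is over the rails' mouth. I'll lower it now.

```bash
python3 -m jog '[[0,[0.001,0.02,0.005],0],[0,[0.001,0.05,0.005],0],[0,[0.001,0.08,0.005],0],[0,[0.001,0.105,0.005],0],[0,[0.001,0.105,0.005],0]]';python3 -m jog '[[0,[0,0.002,0],0],[0,[0,0.004,0],0],[0,[0,0.005,0],0],[0,[0,0.006,0],0]]'; python3 go.py .576 -.087 .051 14.2
```

```text
clock: 5.03
eef_pos: [0.5745, -0.0858, 0.2156]
tcp_rot: [-1.574, 0.002, 0.244]
force: [-0.9, 0.2, -1.6]
grip_width: 0.596
clock: 5.37
eef_pos: [0.5748, -0.0859, 0.2107]
tcp_rot: [-1.575, 0.0, 0.244]
force: [0.9, 0.1, -1.6]
grip_width: 0.598
t 5.37 gp [ 0.5749 -0.0865  0.056 ] yaw 13.99 F [ 0.88  0.11 -1.59] grip 0.598 tilt [-0.    -1.    -0.004]
shift [ 0.001   0.005  -0.0007] turn -0.20922659424305046
```

```bash
for i in 1; do python3 -m jog '[[0,[0,0.001,0],0],[0,[0,0.002,0],0],[0,[0,0.003,0],0],[0,[0,0.003,0],0]]';python3 -m jog '[[0,[0,0.0005,0],0],[0,[0,0.001,0],0],[0,[0,0.001,0],0]]';python3 -m jog '[[0,[0,0.0005,0],0],[0,[0,0.001,0],0],[0,[0,0.001,0],0]]'; done; python3 go.py
```

```text
clock: 5.7
eef_pos: [0.5748, -0.0859, 0.2077]
tcp_rot: [-1.575, 0.0, 0.244]
force: [-0.3, 0.1, -0.5]
grip_width: 0.6
clock: 5.95
eef_pos: [0.5748, -0.0859, 0.2066]
tcp_rot: [-1.575, 0.0, 0.244]
force: [-0.3, -0.2, -0.4]
grip_width: 0.595
clock: 6.2
eef_pos: [0.5748, -0.0859, 0.2057]
tcp_rot: [-1.575, 0.0, 0.244]
force: [-0.7, 0.1, -0.0]
grip_width: 0.596
t 6.2 gp [ 0.5749 -0.0865  0.051 ] yaw 13.99 F [-0.69  0.11 -0.03] grip 0.596 tilt [-0.    -1.    -0.004]
```

```bash
python3 -m jog '[[0,[0,0.0005,0],0],[0,[0,0.001,0],0],[0,[0,0.001,0],0]]';python3 -m jog '[[0,[0,0.0005,0],0],[0,[0,0.0005,0],0],[0,[0,0.0005,0],0]]'; python3 go.py
```

```text
clock: 6.45
eef_pos: [0.5748, -0.0858, 0.2056]
tcp_rot: [-1.575, -0.0, 0.244]
force: [-6.4, -0.1, 18.6]
grip_width: 0.598
clock: 6.7
eef_pos: [0.5749, -0.0858, 0.2056]
tcp_rot: [-1.576, -0.001, 0.244]
force: [-3.1, -0.5, 10.5]
grip_width: 0.6
t 6.7 gp [ 0.5751 -0.0865  0.0509] yaw 13.98 F [-3.11 -0.54 10.46] grip 0.6 tilt [ 0.001 -1.    -0.005]
```

```bash
python3 -m jog '[[0.65,[0,-0.0003,0],0],[0.7,[0,-0.0003,0],0],[0.75,[0,-0.0003,0],0],[0.78,[0,-0.0003,0],0],[0.78,[0,-0.0003,0],0]]'; python3 go.py; python3 -m jog '[[0.78,[0,-0.02,0],0],[0.78,[0,-0.05,0],0],[0.78,[0,-0.08,0],0],[0.78,[0,-0.1,0],0],[0.78,[0,-0.1,0],0]]'; python3 go.py .576 -.087 .16 14.2
```

```text
clock: 7.12
eef_pos: [0.5748, -0.0859, 0.2058]
tcp_rot: [-1.576, -0.001, 0.244]
force: [-0.1, 0.4, -0.7]
grip_width: 0.78
t 7.12 gp [ 0.5751 -0.0866  0.0511] yaw 13.98 F [-0.1   0.4  -0.75] grip 0.78 tilt [ 0.001 -1.    -0.005]
clock: 7.53
eef_pos: [0.5752, -0.0854, 0.3096]
tcp_rot: [-1.577, -0.006, 0.244]
force: [0.2, -0.5, 0.3]
grip_width: 0.784
t 7.53 gp [ 0.5763 -0.0862  0.1549] yaw 13.97 F [ 0.2  -0.54  0.25] grip 0.784 tilt [ 0.006 -1.    -0.007]
shift [-0.0005 -0.0051 -0.0008] turn -0.23108506412605578
```

```bash
python3 -m jog '[[0.5,[-0.025,-0.01,0],0],[0,[-0.055,-0.01,0],0],[0,[-0.085,-0.01,0],0],[0,[-0.1,-0.01,0],0],[0,[-0.1,-0.01,0],0]]'; python3 go.py
python3 - <<'E'
from h import *
for n in ("scene","top"):
    p,d=optics.grab_frame(n); cv2.imwrite(f"pics/{n}2.png",p[:,:,::-1]); np.savez(f"{n}2.npz",p=p,d=d)
    P=cloud(n,d)
    m=(d>0)&(abs(P[...,2]-.092)<.006)&(P[...,0]>.5)&(P[...,0]<.7)&(P[...,1]>-.2)&(P[...,1]<.0)
    k,l,st,ce=cv2.connectedComponentsWithStats(m.astype(np.uint8))
    for i in range(1,k):
        if st[i,4]>15:
            Q=P[l==i]; print(n,ce[i],st[i,4],Q.mean(0).round(4),np.ptp(Q,axis=0))
E
```

```text
clock: 7.95
eef_pos: [0.4758, -0.1105, 0.3189]
tcp_rot: [-1.578, -0.003, 0.242]
force: [-0.9, -0.2, 0.3]
grip_width: 0.069
t 7.95 gp [ 0.4765 -0.1114  0.1642] yaw 13.88 F [-0.9  -0.22  0.35] grip 0.069 tilt [ 0.003 -1.    -0.007]
scene [212.03125    267.96153846] 416 [ 0.5774 -0.0855  0.0919] [0.03715044 0.0370058  0.00856913]
top [371.63711911 172.29916898] 361 [ 0.574  -0.0851  0.0926] [0.03693376 0.03553575 0.01018025]
```

View pics/scene2.png

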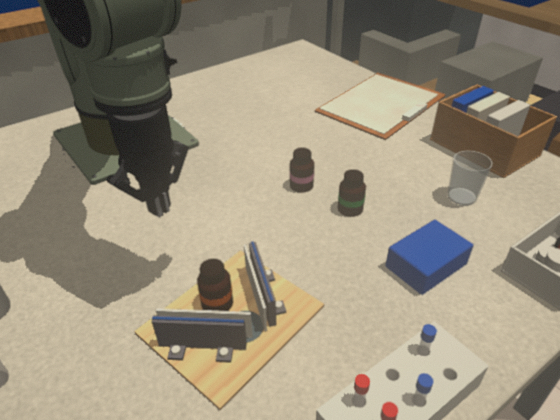

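View pics/top2.png

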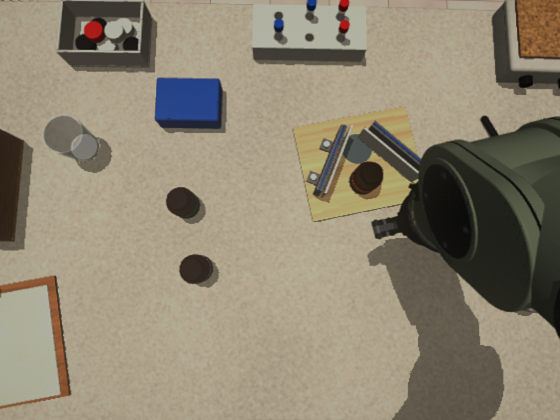

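The bottle stands upright and released at about (0.5755, -0.086), visible at (213,285) in scene and (367,178) in top. Home is about 60 mm further on, at a bearing of 13 to 14°. Next I'll go down behind it with the fingers shut.

```bash
python3 go.py .514 -.1013 .052 14
```

```text
t 8.05 gp [ 0.4794 -0.1103  0.1642] yaw 13.95 F [-0.1  -0.15  0.62] grip -0.0 tilt [ 0.006 -1.    -0.007]
shift [0.0351 0.1124 0.0011] turn -0.046596282727522365
```

```bash
python3 -m jog '[[0,[0.005,0.02,0.001],0],[0,[0.01,0.05,0.001],0],[0,[0.02,0.08,0.001],0],[0,[0.03,0.11,0.001],0],[0,[0.034,0.112,0.001],0]]';python3 -m jog '[[0,[0,0,0],0],[0,[0,0,0],0],[0,[0,0,0],0]]';  python3 go.py .634 -.072 .052 14
python3 - <<'E'
from h import *
for n in ("scene",):
    p,d=optics.grab_frame(n); cv2.imwrite(f"pics/{n}3.png",cv2.resize(p[150:360,80:360,::-1],None,fx=2.5,fy=2.5))
E
```

```text
clock: 8.47
eef_pos: [0.5125, -0.0997, 0.2026]
tcp_rot: [-1.575, -0.002, 0.245]
force: [-0.9, 0.1, -2.0]
grip_width: 0.002
clock: 8.72
eef_pos: [0.5126, -0.0998, 0.2039]
tcp_rot: [-1.576, -0.003, 0.245]
force: [-0.2, -0.1, 0.3]
grip_width: 0.001
t 8.72 gp [ 0.5132 -0.1004  0.0492] yaw 14.04 F [-0.2  -0.07  0.28] grip 0.001 tilt [ 0.003 -1.    -0.005]
shift [ 0.1241 -0.0024 -0.0017] turn 0.04003630198767283
```

View pics/scene3.png

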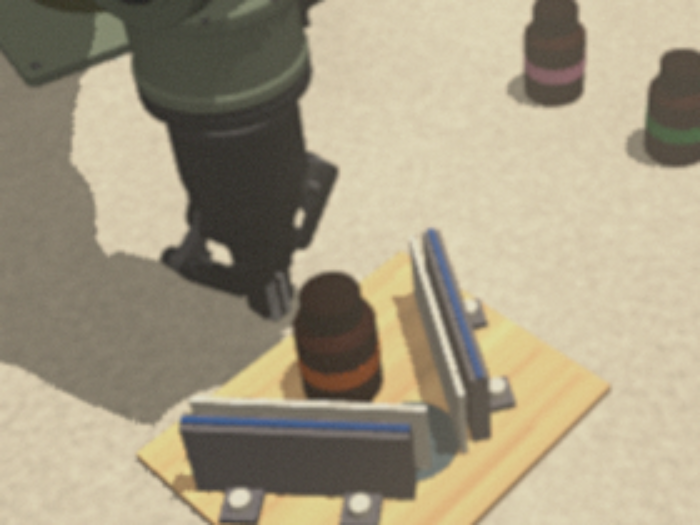

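```bash
python3 -m jog '[[0,[0.008,-0.001,-0.0005],0],[0,[0.016,-0.002,-0.001],0],[0,[0.020,-0.002,-0.0015],0],[0,[0.022,-0.002,-0.0015],0],[0,[0.022,-0.002,-0.0015],0]]'; python3 go.py .634 -.072 .052 14;  python3 -m jog '[[0,[0.002,0,0],0],[0,[0.004,0,0],0],[0,[0.006,0,0],0],[0,[0.008,0,0],0],[0,[0.01,0,0],0]]'; python3 -m jog '[[0,[0.002,0,0],0],[0,[0.004,0,0],0],[0,[0.006,0,0],0],[0,[0.008,0,0],0],[0,[0.01,0,0],0]]';python3 go.py .634 -.072 .052 14
```

```text
clock: 9.18
eef_pos: [0.5343, -0.0962, 0.2066]
tcp_rot: [-1.576, -0.004, 0.245]
force: [-0.0, 0.3, 0.2]
grip_width: -0.003
t 9.18 gp [ 0.5351 -0.0968  0.0519] yaw 14.01 F [-0.03  0.33  0.21] grip -0.003 tilt [ 0.004 -1.    -0.005]
shift [0.102  0.0003 0.0002] turn 0.012144376727338368
clock: 9.6
eef_pos: [0.5441, -0.0937, 0.2066]
tcp_rot: [-1.576, -0.004, 0.245]
force: [-0.0, 0.1, 0.6]
grip_width: 0.003
clock: 10.02
eef_pos: [0.554, -0.0912, 0.2066]
tcp_rot: [-1.576, -0.004, 0.245]
force: [0.3, 0.6, -0.0]
grip_width: 0.001
t 10.02 gp [ 0.5547 -0.0919  0.0519] yaw 14.02 F [ 0.25  0.55 -0.03] grip 0.001 tilt [ 0.004 -1.    -0.005]
shift [0.0817 0.0002 0.0001] turn 0.017912778192911816
```

```bash
for i in 1; do python3 -m jog '[[0,[0.002,0,0],0],[0,[0.004,0,0],0],[0,[0.006,0,0],0],[0,[0.008,0,0],0],[0,[0.01,0,0],0]]'; python3 -m jog '[[0,[0.002,0,0],0],[0,[0.004,0,0],0],[0,[0.006,0,0],0],[0,[0.008,0,0],0],[0,[0.01,0,0],0]]';python3 -m jog '[[0,[0.001,0,0],0],[0,[0.002,0,0],0],[0,[0.003,0,0],0],[0,[0.004,0,0],0],[0,[0.005,0,0],0]]'; done; python3 go.py .634 -.072 .052 14
python3 - <<'E'
from h import *
for n in ("scene",):
    p,d=optics.grab_frame(n); cv2.imwrite(f"pics/{n}4.png",cv2.resize(p[150:360,80:360,::-1],None,fx=2.5,fy=2.5))
E
```

```text
clock: 10.43
eef_pos: [0.5639, -0.0888, 0.2066]
tcp_rot: [-1.576, -0.004, 0.245]
force: [0.4, -1.1, -0.1]
grip_width: -0.001
clock: 10.85
eef_pos: [0.5738, -0.0863, 0.2066]
tcp_rot: [-1.576, -0.004, 0.245]
force: [-0.6, -0.3, -0.3]
grip_width: 0.001
clock: 11.27
eef_pos: [0.5787, -0.0851, 0.2067]
tcp_rot: [-1.576, -0.004, 0.245]
force: [-0.0, -0.3, -1.0]
grip_width: 0.002
t 11.27 gp [ 0.5794 -0.0857  0.052 ] yaw 14.01 F [-0.05 -0.33 -1.04] grip 0.002 tilt [ 0.004 -1.    -0.005]
shift [0.0563 0.0002 0.0001] turn 0.01239391602658202
```

View pics/scene4.png

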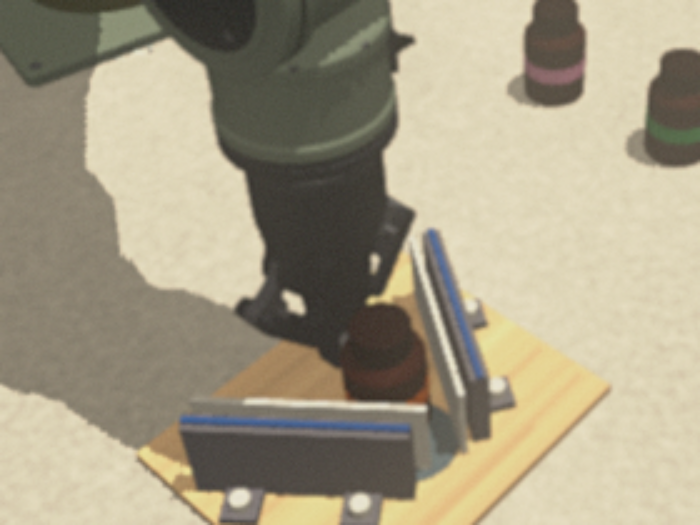

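The bottle is upright at (385,360) in the crop and moving along the centre line, with about 20 mm to go.

```bash
python3 -m jog '[[0,[0.001,0,0],0],[0,[0.002,0,0],0],[0,[0.003,0,0],0],[0,[0.004,0,0],0],[0,[0.005,0,0],0]]'; python3 -m jog '[[0,[0.001,0,0],0],[0,[0.002,0,0],0],[0,[0.003,0,0],0],[0,[0.004,0,0],0],[0,[0.005,0,0],0]]'; python3 go.py .634 -.072 .052 14
```

```text
clock: 11.73
eef_pos: [0.5838, -0.0838, 0.2067]
tcp_rot: [-1.576, -0.004, 0.245]
force: [-0.1, -0.7, -0.3]
grip_width: 0.001
clock: 12.15
eef_pos: [0.5888, -0.0825, 0.2067]
tcp_rot: [-1.576, -0.004, 0.245]
force: [-0.7, 0.6, 0.8]
grip_width: -0.0
t 12.15 gp [ 0.5895 -0.0832  0.052 ] yaw 14.02 F [-0.73  0.59  0.79] grip -0.0 tilt [ 0.004 -1.    -0.005]
shift [0.0459 0.0002 0.0001] turn 0.015390305552054784
```

```bash
python3 -m jog '[[0,[0.0005,0,0],0],[0,[0.001,0,0],0],[0,[0.0015,0,0],0],[0,[0.002,0,0],0]]'; python3 -m jog '[[0,[0.0005,0,0],0],[0,[0.001,0,0],0],[0,[0.001,0,0],0]]'
```

```text
clock: 12.48
eef_pos: [0.5907, -0.0821, 0.2067]
tcp_rot: [-1.576, -0.004, 0.245]
force: [-0.0, 0.2, -0.2]
grip_width: -0.004
clock: 12.73
eef_pos: [0.5918, -0.0817, 0.2067]
tcp_rot: [-1.576, -0.004, 0.245]
force: [0.3, -0.3, 0.7]
grip_width: 0.002
```

```bash
cat > chk.py <<'E'
import sys
from h import *
o=telemetry.get_obs(); a=np.radians(14); f=-(o['force'][0]*np.cos(a)+o['force'][1]*np.sin(a)); g=o['force'][0]*-np.sin(a)+o['force'][1]*np.cos(a)
p=o['eef_pos']
print("t %.2f push %.2f lat %.2f along %.4f"%(o['clock'],f,g,p[0]*np.cos(a)+p[1]*np.sin(a)))
sys.exit(f>2.2 or abs(g)>2.5)
E
python3 chk.py && python3 -m jog '[[0,[0.0003,0,0],0],[0,[0.0005,0,0],0],[0,[0.0005,0,0],0]]' >/dev/null && python3 chk.py && python3 -m jog '[[0,[0.0003,0,0],0],[0,[0.0005,0,0],0],[0,[0.0005,0,0],0]]'  >/dev/null&& python3 chk.py && python3 -m jog '[[0,[0.0003,0,0],0],[0,[0.0005,0,0],0],[0,[0.0005,0,0],0]]' >/dev/null && python3 chk.py && python3 -m jog '[[0,[0.0003,0,0],0],[0,[0.0005,0,0],0],[0,[0.0005,0,0],0]]' >/dev/null && python3 chk.py
```

```text
t 12.73 push -0.18 lat -0.37 along 0.5544False
```

```bash
sed -i 's/sys.exit(\(.*\))$/sys.exit(int(\1))/' chk.py
python3 chk.py && python3 -m jog '[[0,[0.0003,0,0],0],[0,[0.0005,0,0],0],[0,[0.0005,0,0],0]]' >/dev/null && python3 chk.py && python3 -m jog '[[0,[0.0003,0,0],0],[0,[0.0005,0,0],0],[0,[0.0005,0,0],0]]'  >/dev/null&& python3 chk.py && python3 -m jog '[[0,[0.0003,0,0],0],[0,[0.0005,0,0],0],[0,[0.0005,0,0],0]]' >/dev/null && python3 chk.py && python3 -m jog '[[0,[0.0003,0,0],0],[0,[0.0005,0,0],0],[0,[0.0005,0,0],0]]' >/dev/null && python3 chk.py
```

```text
t 12.73 push -0.18 lat -0.37 along 0.5544
t 12.98 push -0.29 lat -0.08 along 0.5549
t 13.23 push 0.71 lat -0.34 along 0.5555
t 13.48 push -0.25 lat 0.03 along 0.5560
t 13.73 push 0.54 lat 0.90 along 0.5565
```

```bash
python3 chk.py && python3 -m jog '[[0,[0.0003,0,0],0],[0,[0.0005,0,0],0],[0,[0.0005,0,0],0]]' >/dev/null && python3 chk.py && python3 -m jog '[[0,[0.0003,0,0],0],[0,[0.0005,0,0],0],[0,[0.0005,0,0],0]]'  >/dev/null&& python3 chk.py && python3 -m jog '[[0,[0.0003,0,0],0],[0,[0.0005,0,0],0],[0,[0.0005,0,0],0]]' >/dev/null && python3 chk.py && python3 -m jog '[[0,[0.0003,0,0],0],[0,[0.0005,0,0],0],[0,[0.0005,0,0],0]]' >/dev/null && python3 chk.py && python3 -m jog '[[0,[0.0003,0,0],0],[0,[0.0005,0,0],0],[0,[0.0005,0,0],0]]'  >/dev/null&& python3 chk.py && python3 -m jog '[[0,[0.0003,0,0],0],[0,[0.0005,0,0],0],[0,[0.0005,0,0],0]]' >/dev/null && python3 chk.py && python3 -m jog '[[0,[0.0003,0,0],0],[0,[0.0005,0,0],0],[0,[0.0005,0,0],0]]' >/dev/null && python3 chk.py
```

```text
t 13.73 push 0.54 lat 0.90 along 0.5565
t 13.98 push -0.41 lat -0.16 along 0.5571
t 14.23 push 0.35 lat -0.53 along 0.5576
t 14.48 push 1.43 lat -0.45 along 0.5581
t 14.73 push 1.72 lat -0.02 along 0.5586
t 14.98 push 5.78 lat 0.59 along 0.5588
```

```bash
python3 -m jog '[[0,[0.0003,0,0],0],[0,[0.0004,0,0],0],[0,[0.0004,0,0],0]]' >/dev/null ; python3 chk.py;python3 - <<'E'
from h import *
for i in range(4): 
    p,d=optics.grab_frame("scene"); print(telemetry.get_obs()['force'])
cv2.imwrite("pics/scene5.png",cv2.resize(p[150:360,80:360,::-1],None,fx=2.5,fy=2.5))
E
python3 chk.py
```

```text
t 15.23 push 5.04 lat -0.68 along 0.5590
[-6.51578665 -1.46700479  4.54354961]
[-6.64325866 -1.93384403  4.45445338]
[-5.68596839 -1.39725112  4.43681426]
[-6.67282013 -0.80661739  5.38990829]
t 15.43 push 6.67 lat 0.83 along 0.5590
```

View pics/scene5.png

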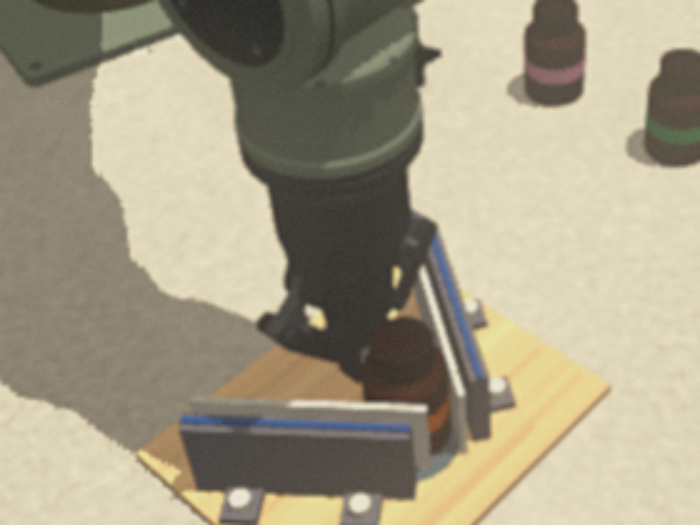

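Run:
```python
from h import *
a=np.radians(14)
for n in ("scene","top"):
    p,d=optics.grab_frame(n); np.savez(n+"5.npz",p=p,d=d); P=cloud(n,d)
    if n=="top": cv2.imwrite("pics/top5.png",cv2.resize(p[90:230,270:470,::-1],None,fx=4,fy=4))
    m=(d>0)&(abs(P[...,2]-.092)<.004)&(P[...,0]>.58)&(P[...,0]<.7)&(P[...,1]>-.2)&(P[...,1]<.0)
    k,l,st,ce=cv2.connectedComponentsWithStats(m.astype(np.uint8))
    for i in range(1,k):
        if st[i,4]>15:
            Q=P[l==i]; print(n,ce[i],st[i,4],Q.mean(0).round(4),(Q.max(0)/2+Q.min(0)/2).round(4),np.ptp(Q,axis=0).round(4))
    # gripper lateral extents by height
    o=telemetry.get_obs(); q=P-o['eef_pos']; al=q[...,0]*np.cos(a)+q[...,1]*np.sin(a); la=-q[...,0]*np.sin(a)+q[...,1]*np.cos(a)
    for z in np.arange(.06,.15,.01):
        m=(d>0)&(abs(P[...,2]-z)<.005)&(abs(al)<.03)&(abs(la)<.09)
        if m.sum(): print(n,round(z,3),"lat",np.percentile(la[m],[1,50,99]).round(3),"al",np.percentile(al[m],[1,99]).round(3),m.sum())
```

```text
scene [241.6        264.84444444] 45 [ 0.5994 -0.0472  0.0922] [ 0.5994 -0.0457  0.092 ] [0.006  0.0202 0.0077]
scene [231.15789474 274.21052632] 19 [ 0.6049 -0.0693  0.091 ] [ 0.605  -0.068   0.0919] [0.0037 0.012  0.0073]
scene [240.32568807 286.26834862] 436 [ 0.6335 -0.0717  0.0921] [ 0.6322 -0.0707  0.0916] [0.0375 0.0377 0.0072]
scene [222.35 281.7 ] 20 [ 0.609  -0.087   0.0904] [ 0.6086 -0.0862  0.0919] [0.0047 0.0125 0.0076]
scene [211.97297297 285.89189189] 74 [ 0.607  -0.1032  0.0908] [ 0.6049 -0.1045  0.092 ] [0.025  0.0212 0.0078]
scene 0.06 lat [-0.088 -0.064  0.078] al [-0.028  0.03 ] 451
scene 0.07 lat [-0.089 -0.045  0.087] al [-0.027  0.029] 686
scene 0.08 lat [-0.028 -0.006  0.03 ] al [-0.003  0.029] 101
scene 0.09 lat [-0.035 -0.006  0.039] al [-0.011  0.03 ] 335
scene 0.1 lat [-0.043  0.005  0.048] al [-0.     0.018] 198
scene 0.11 lat [-0.051  0.007  0.056] al [0.    0.018] 237
scene 0.12 lat [-0.06  -0.013  0.06 ] al [-0.01   0.018] 328
scene 0.13 lat [-0.06  -0.029  0.06 ] al [-0.012  0.02 ] 403
scene 0.14 lat [-0.045 -0.023  0.018] al [-0.006  0.02 ] 236
top [354.7804878  139.07317073] 41 [ 0.6331 -0.0565  0.0927] [ 0.6334 -0.0566  0.0921] [0.0246 0.0077 0.0076]
top [357.13636364 166.        ] 22 [ 0.5852 -0.0604  0.0907] [ 0.5846 -0.0605  0.092 ] [0.0089 0.014  0.0079]
top 0.06 lat [-0.003  0.047  0.087] al [-0.029  0.03 ] 31
top 0.07 lat [0.016 0.069 0.089] al [-0.028  0.03 ] 313
top 0.08 lat [0.009 0.014 0.019] al [-0.013  0.029] 9
top 0.09 lat [0.014 0.024 0.037] al [-0.013  0.03 ] 40
top 0.1 lat [0.012 0.032 0.044] al [-0.016  0.007] 28
top 0.11 lat [0.013 0.036 0.051] al [-0.017  0.008] 22
top 0.12 lat [0.018 0.046 0.061] al [-0.015  0.013] 74
top 0.13 lat [0.021 0.054 0.06 ] al [-0.016  0.011] 121
top 0.14 lat [0.034 0.041 0.049] al [-0.012  0.008] 50
```

View pics/top5.png

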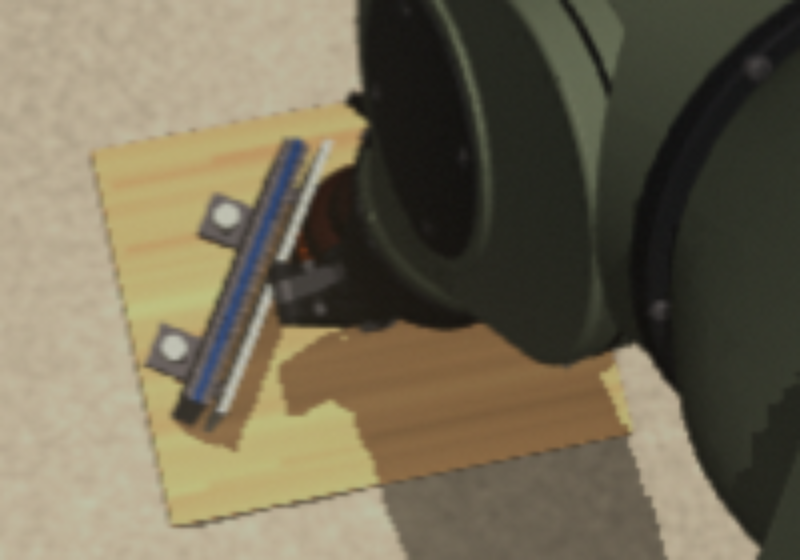

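Cap seen at (0.6335, -0.0717), which matches the computed home. The gripper linkage clears the rails, and the lateral force is near zero, so both facings are carrying load. I'll raise the lean to about 8 N and hold it.

```bash
python3 chk.py; python3 -m jog '[[0,[0.0004,0,0],0],[0,[0.0004,0,0],0]]' >/dev/null ; python3 chk.py;python3 - <<'E'
from h import *
for i in range(5): 
    p,d=optics.grab_frame("scene"); print(telemetry.get_obs()['force'].round(2))
E
python3 chk.py
```

```text
t 15.53 push 6.83 lat -0.29 along 0.5590
t 15.70 push 5.92 lat 0.42 along 0.5592
[-7.18 -1.17  4.65]
[-5.74 -1.35  4.91]
[-6.39 -0.75  4.29]
[-6.97 -1.61  4.38]
[-6.39 -0.65  4.03]
t 15.95 push 6.35 lat 0.92 along 0.5592
```

```bash
python3 -m jog '[[0,[0.0004,0,0],0],[0,[0.0006,0,0],0]]' >/dev/null ; python3 chk.py;python3 - <<'E'
from h import *
for i in range(5): 
    p,d=optics.grab_frame("scene"); print(telemetry.get_obs()['force'].round(2))
E
python3 chk.py
```

```text
t 16.12 push 8.81 lat 0.78 along 0.5594
[-7.28 -1.65  5.66]
[-7.58 -2.35  6.7 ]
[-8.48 -1.49  5.74]
[-6.81 -1.68  5.51]
[-7.79 -1.28  5.28]
t 16.37 push 7.87 lat 0.64 along 0.5594
```

```bash
python3 - <<'E'
from h import *
a=np.radians(14); L=[]
for i in range(26): 
    p,d=optics.grab_frame("scene"); f=telemetry.get_obs()['force']; L.append([-(f[0]*np.cos(a)+f[1]*np.sin(a)),-f[0]*np.sin(a)+f[1]*np.cos(a)])
L=np.array(L); print(L.mean(0),L.min(0),L.max(0))
P=cloud("scene",d); m=(d>0)&(abs(P[...,2]-.092)<.004)&(P[...,0]>.61)&(P[...,0]<.66)&(abs(P[...,1]+.072)<.025); print(P[m].mean(0))
E
python3 chk.py
```

```text
[7.45884393 0.49059416] [ 6.31729846 -0.53078014] [8.3339376  1.67374011]
[ 0.63334181 -0.07188976  0.09201031]
t 17.67 push 7.21 lat 0.65 along 0.5594
```

```bash
python3 -m jog '[[0,[-0.0005,0,0],0],[0,[-0.002,0,0],0],[0,[-0.006,0,0],0],[0,[-0.015,0,0],0],[0,[-0.03,0,0],0]]'; python3 -m jog '[[0,[-0.03,0,0],0],[0,[-0.05,-0.01,0],0],[0,[-0.06,-0.04,0],0],[0,[-0.07,-0.08,0],0],[0,[-0.08,-0.1,0],0]]';python3 -m jog '[[0,[0,-0.02,0],0],[0,[-0.02,-0.04,0],0],[0,[-0.03,-0.04,0],0],[0,[-0.03,-0.04,0],0]]'
python3 - <<'E'
from h import *
for n in ("scene","top"):
    p,d=optics.grab_frame(n); P=cloud(n,d)
    cv2.imwrite(f"pics/{n}6.png",p[:,:,::-1])
    m=(d>0)&(abs(P[...,2]-.092)<.004)&(P[...,0]>.60)&(P[...,0]<.67)&(abs(P[...,1]+.072)<.03)
    k,l,st,ce=cv2.connectedComponentsWithStats(m.astype(np.uint8)); i=1+st[1:,4].argmax(); Q=P[l==i]; print(n,ce[i],st[i,4],Q.mean(0).round(4))
E
python3 go.py
```

```text
clock: 18.08
eef_pos: [0.5676, -0.0876, 0.2067]
tcp_rot: [-1.576, -0.001, 0.245]
force: [0.5, 0.3, -0.6]
grip_width: 0.004
clock: 18.5
eef_pos: [0.4892, -0.1066, 0.3097]
tcp_rot: [-1.577, -0.004, 0.245]
force: [0.6, -0.0, 1.0]
grip_width: -0.002
clock: 18.83
eef_pos: [0.4585, -0.1143, 0.3506]
tcp_rot: [-1.578, -0.004, 0.244]
force: [0.2, -0.5, 0.6]
grip_width: 0.003
scene [240.39816934 286.25171625] 437 [ 0.6335 -0.0716  0.0921]
top [363.24225352 140.16056338] 355 [ 0.6313 -0.0714  0.093 ]
t 18.93 gp [ 0.461  -0.1144  0.1949] yaw 14.03 F [-0.08  0.24 -0.56] grip 0.001 tilt [ 0.004 -1.    -0.006]
```

View pics/scene6.png

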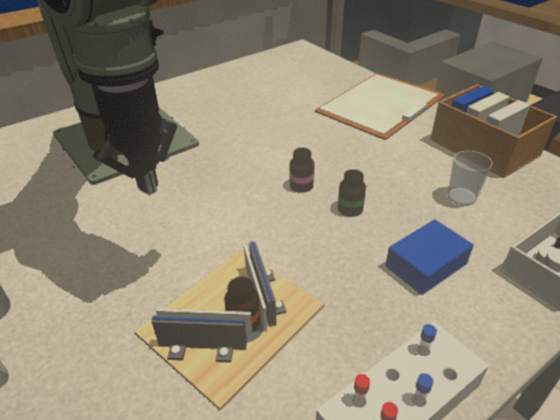

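View pics/top6.png

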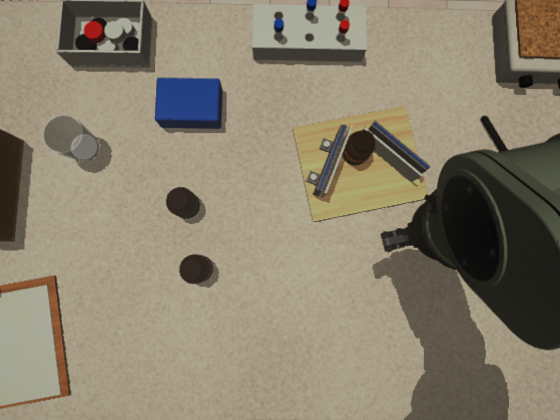

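Both pictures show the bottle standing between both facings, at (242,300) in scene and (360,147) in top. The pink and green bottles look unmoved.

```bash
python3 -c "
from rig import r
print(r.hand_in())"
```

```text
the job is handed in; nothing more can be done
None
```

I stood the orange-banded bottle on the board about 60 mm short of home and let go. I then pushed it into the rails with shut fingers, leaned on it and backed away. I handed the job in at about 19 s of the 72 s allowed; no verdict was reported.

**Lean:** it averaged 7.5 N (6.3 to 8.3 N) for about 1.3 s, a little under the 8 N asked. The highest reading at any time was 8.8 N. Sideways force on the tool averaged only 0.5 N, so I take it that both facings were carrying load. I had no direct reading of the force on each rail; I estimate about 5 N each.

**Last checks:**
- **Bottle position:** its cap was seen at (0.6335, -0.0716) by the scene camera and (0.6313, -0.0714) by the top camera. Its height matched a bottle standing upright on the board. It had not moved when the gripper withdrew.
- **Match to home:** my estimate from the pictures was (0.634, -0.072). The two cameras differ by about 2 mm in x, within their calibration. Averaging them puts the bottle about 1.5 mm short of the right facing, so whether it touches there rests on the force readings rather than the pictures.
- **Other bottles:** the green and pink ones looked unmoved in the last pictures; I did not measure them again.
- **Unexplained reading:** during the lean there was an upward force of 4 to 7 N on the tool, probably friction against the bottle. It disappeared on backing off.

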